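Take the tape roll off the dispenser spindle and lay it in the treatment tray

ROBOT

A 6-joint arm with a two-finger parallel gripper is mounted at the origin on a cart in front of the work surface, level with it; the furniture and walls round the work are solid. World frame = base frame: x ahead of the robot, y to its left, z up, the work surface at z = 0. Lengths are in m, angles in rad, forces in N, time in s.
With the tool pointing down it reaches from about 0.35 to 0.85 m from the base axis. Payload 8.1 kg.
Tool frame: the origin (TCP) lies on the centre line of the jaws, within the pads' length; the fingertips stand 17 mm ahead of it and the grasp point (between the pads) lies 2 mm behind it; z points along the fingers, y is the line along which they close (so a half turn about z gives the same grasp; the last joint's range is limited). The gripper opens to 93 mm and grips with 3 to 60 N. Pads are 15 mm wide; open, the fingers measure 128 mm over their backs; the gripper's body (75 mm by 188 mm) begins 65 mm behind the grasp point.
Start: joints at [1.25, 0.13, 1.488, -0, 1.523, -0.085], TCP at [0.14, 0.583, 0.212] pointing down, gripper open.
Joint ranges: [-2.96, 2.96], [-0.89, 2.26], [0.02, 2.5], [-1.34, 4.48], [0, 2.73], [-2.66, 2.66]. Speed limits (rad/s): [2.39, 2.39, 2.79, 3.14, 3.14, 3.14].

INTERFACE

Orientations are given as a rotation vector (axis times angle).
In Python, from plant import status, eyes, robot gives the robot as it stands. The module is installed in compiled form; this text tells all that it offers.
- The arm moves only by the tool servo_tool, never from a script. Its argument "plan" is text: rows parted by semicolons, each of 4 numbers parted by spaces: the shift along the tool's x, y, z in m, then the turn about the tool's z in degrees. A call has 1 to 12 rows; each row is the pose to reach, as a shift and turn from the pose commanded when the call began, along the tool's axes at that moment; what a row does not reach only later rows make up. A row lasts 1/12 s, in which the tool goes at most 41.7 mm and 7.16 degrees, less where a joint would pass 70% of its speed; a pose out of reach is approached as far as the arm can. A call with a gripper value outside its range is refused whole. "grip" is the closure, from -1 (fully open) to 1 (shut), set as the call begins (left out, the last holds). The fingers move at their own pace and stop on an object; "grip_force" is the grip in N (left out, the last holds). Time passes only in rows, so rows that repeat a pose let the fingers close. It gives the time, the measured TCP pose, the force, the opening and the grip force at its end, in the units of the state.
- status.read_state(): the state, without advancing time (a new reading comes with each control period).
- eyes.read_camera(name): name is "scene" or "top" or "wrist"; returns a dict with "image" (400x640x3 uint8, blue, green, red), "fovy" (degrees; the focal length in pixels is half the picture's height over the tangent of half this angle, whatever the lens; pixels are square), "cx", "cy" (the principal point, pixels), "world_from_camera" (4x4, takes a point from camera to world coordinates); the wrist camera has in their place "hand_eye" (4x4, takes a point from camera to tool coordinates, whose origin is the TCP and whose axes are the flange's). Camera axes: x right, y down, z forward; pixel columns grow to the right and rows downward; lengths in m; the calibration is good to about 2 mm. A picture is of the moment at which its call begins: read the wrist's pose just before it. There is no depth.
- robot.close_job(): hands the job in; it is judged then, once.
The state is a dict: "t": time; "q": joint angles; "dq": joint speeds; "joint_torque": joint torques, N m; "tool_pos": TCP position; "orientation": TCP orientation; "force": force on the tool from outside, world axes, zero at the start; "wrist_torque": the same for the moment, N m; "opening": finger opening in m; "gripper_force": force on a finger pad.
Only numpy, scipy, OpenCV 4.12 (cv2) and the standard library are available. Lean on these libraries where they do the work, as an engineer would, in place of code of your own. Each camera call takes 0.05 s, during which the arm holds its last target. There are 200 camera calls.

TASK

The treatment tray needs the roll of white surgical tape that is locked on the upright spindle of the tape dispenser. Unscrew the black wing knob on top of the spindle - it has a left-hand thread, so it loosens clockwise seen from above and anticlockwise only tightens - until the three steel dogs that hold the roll down are drawn in, slide the roll up off the spindle over the knob, and set it down flat, without dropping it, on the clear part of the steel tray. Leave the lens and tweezers in the tray, the beaker of cotton buds and the small carton where they are, and let go of the roll.

Things in the scene. Friction and masses are not known exactly. Their poses are not given: they have to be found in the camera images.
- dispenser: Tape dispenser, fixed: grey base plate 14 mm high that reaches from x = -57 to +93 mm and y = -49 to +49 mm of its frame; origin on the table under the spindle axis, z up. On the axis stands an aluminium post 23 mm wide, up to 74.5 mm above the table, with the black knob on top.
- seat (a point): Centre of the spindle's round seat flange (39 mm wide, 40 mm above the table), on which the roll lies. All that stands above the seat, the knob too, passes through the roll's bore once the dogs are drawn in.
- dogs (a point): Point on the spindle axis at the height of the undersides of the three steel dogs (6 mm wide), 68 mm above the table and 2 mm over the roll. At first they stick out of the post, to as much as 20 mm from the axis, over the roll and lock it on. The knob draws them in evenly, 2.7 mm per rad, flush with the post at the knob's stop: they let the roll past only over the last 0.7 rad or so.
- cutter (a point): Middle of the toothed top edge, 60 mm above the table, of the steel cutter plate (2 mm thick, 52 mm along the dispenser's y), which stands 70 mm from the spindle axis on the dispenser's +x side. Gripping the roll along the dispenser's y axis keeps the fingers clear of it.
- lock_knob: Wing knob on the spindle axis; origin at its underside, 76 mm above the table when tight, z up. Left-hand thread: turning clockwise seen from above (yaw falls) loosens it, and it rises 6 mm per turn; anticlockwise only tightens. It starts 2.4 to 3.2 rad from the firm stop at its loose end, and the stop must be felt for. Friction about 0.06 N m; it stays where it is left.
- knob_wing (a point): Middle of the knob's flat upright black wing, 13.5 mm above the knob's origin: 21 mm long (along the knob's x), 9 mm thick (along the knob's y), 19 mm high; grip it across its thickness. Under the wing is a round aluminium collar 22 mm wide, 4 mm high.
- tape_roll: Roll of white surgical tape on a cardboard core: 53 mm outside, bore 27 mm, 26 mm high, about 50 g; origin at the centre of its underside, z along its axis. It starts lying on the seat flange (underside 40 mm above the table), loose in turn, play about 2 mm round the post.
- tray: Shallow stainless tray, fixed, 130 mm (x) by 220 mm (y), rim 20 mm high, floor 2 mm thick; origin on the table under its middle.
- tray_clear (a point): Middle of the clear part of the tray, on the tray floor, 44 mm from the tray's middle towards its +y end; nothing lies within 60 mm of it (the tray's walls are 65 mm away).
- tray_lens: Blue-rimmed condensing lens, 45 mm wide, 19 mm high, lying in the -y end of the tray; origin at the centre of its underside.
- tray_tweezers: Steel tweezers 13 x 117 x 8 mm, lying across the -y half of the tray, along the tray's x; origin at the centre of the underside.
- cotton_buds: Clear beaker of cotton buds, 61 mm wide, 81 mm high, standing to the right of the dispenser; origin at the centre of its underside.
- strips_carton: Small upright carton of test strips, 26 x 62 x 78 mm, standing behind the tray; origin at the centre of its underside.
Not all that is in view belongs to the job. Leave any orange look-alike of the tape_roll alone.

How it is judged:
At the end, for the whole second after the job is handed in: The tape roll lies flat on the floor of the tray (either face down, tilt under 0.1 rad), on the clear part (its axis on the +y half of the tray and its whole width inside the rim), at rest and released (x of tape_roll in the frame of tray between -0.038 and 0.038 m and y of tape_roll in the frame of tray between 0 and 0.083 m and ((z of tape_roll in the frame of tray below 0.006 m and angle between tape_roll's own z axis and vertical below 0.1 rad) or (z of tape_roll in the frame of tray below 0.032 m and angle between tape_roll's own z axis and vertical above 3.04 rad)) and linear speed of tape_roll below 0.02 m/s and contact force between the fingers and tape_roll below 0.1 N); the robot touches nothing.
It fails at once if the tape roll is dropped (falls free faster than 0.6 m/s) (contact force between tape_roll and anything else below 0.01 N and linear speed of tape_roll above 0.6 m/s).
It fails at once if the lens in the tray is moved more than 20 mm (distance of tray_lens from where it was at the start of the episode above 0.02 m).
It fails at once if the tweezers in the tray are moved more than 20 mm (distance of tray_tweezers from where it was at the start of the episode above 0.02 m).
It fails at once if the beaker of cotton buds is moved more than 20 mm (distance of cotton_buds from where it was at the start of the episode above 0.02 m).
It fails at once if the carton is moved more than 20 mm (distance of strips_carton from where it was at the start of the episode above 0.02 m).
It also fails if it takes over 72 s, if anything falls off the work surface, if the arm or the gripper's body presses on something with over 40 N, if the wrist force passes 120 N, or if a joint passes its speed limit or range.

## Working session

There is one attempt and no reset: what is moved stays moved. The work goes in short steps, Python scripts to look and compute and a tool call to move; the robot and the scene stay as the last step left them, time stands still between calls to the robot, and variables do not carry over. Pictures are saved under pics/ and viewed, at most 10 in all, crops included, and the job is handed in when it is done.

Besides the shell and the picture viewer there is one more tool, called after "Emit:" as name(argument=value, ...) on one line, values as JSON. servo_tool: Moves the arm, as the interface text tells. Its arguments: {"type":"object","properties":{"plan":{"type":"string"},"grip":{"type":"number"},"grip_force":{"type":"number"}},"required":["plan"]}

```bash
mkdir -p pics
cat > h.py <<'E'
import numpy as np, cv2
from scipy.spatial.transform import Rotation as R
from plant import status, eyes, robot
def cam(n):
    s=status.read_state(); c=eyes.read_camera(n)
    T=c.get("world_from_camera")
    if T is None:
        W=np.eye(4); W[:3,:3]=R.from_rotvec(s["orientation"]).as_matrix(); W[:3,3]=s["tool_pos"]
        T=W@np.array(c["hand_eye"])
    c["T"]=np.array(T); c["f"]=200/np.tan(np.radians(c["fovy"])/2); return c
def ray(c,u,v):
    d=c["T"][:3,:3]@np.array([(u-c["cx"])/c["f"],(v-c["cy"])/c["f"],1.]); return c["T"][:3,3],d
def plane(c,u,v,z):
    o,d=ray(c,u,v); return o+d*(z-o[2])/d[2]
def proj(c,p):
    q=np.linalg.inv(c["T"])@np.append(p,1); return c["cx"]+c["f"]*q[0]/q[2],c["cy"]+c["f"]*q[1]/q[2]
E
python3 - <<'E'
from h import *
for n in ("scene","top"):
    c=cam(n); cv2.imwrite(f"pics/{n}0.png",c["image"]); print(n,c["fovy"],c["T"].round(3).tolist(),c["image"].shape,c["cx"],c["cy"])
s=status.read_state(); print({k:np.round(v,3).tolist() for k,v in s.items()})
E
```

```text
scene 54.293634348311315 [[-0.656, -0.359, 0.664, 0.003], [-0.755, 0.315, -0.576, 0.55], [-0.003, -0.879, -0.477, 0.512], [0.0, 0.0, 0.0, 1.0]] (400, 640, 3) 326.61379300033053 200.98258694569782
top 48.76758152336995 [[0.006, -0.994, 0.107, 0.492], [-1.0, -0.007, -0.004, 0.049], [0.004, -0.107, -0.994, 1.151], [0.0, 0.0, 0.0, 1.0]] (400, 640, 3) 319.1102709345228 198.93397279904616
{'t': 0.1, 'q': [1.25, 0.131, 1.489, 0.0, 1.523, -0.085], 'dq': [-0.001, -0.002, -0.003, 0.002, -0.003, -0.0], 'joint_torque': [0.001, -56.134, -49.309, 0.077, 0.029, -0.0], 'tool_pos': [0.14, 0.583, 0.211], 'orientation': [-0.369, -3.119, 0.003], 'force': [-0.206, 0.221, 0.701], 'wrist_torque': [0.006, -0.027, -0.028], 'gripper_force': 0.0, 'opening': 0.093}
```

View pics/scene0.png

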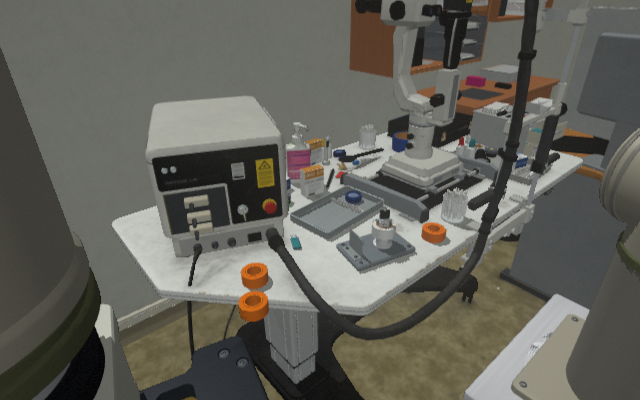

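View pics/top0.png

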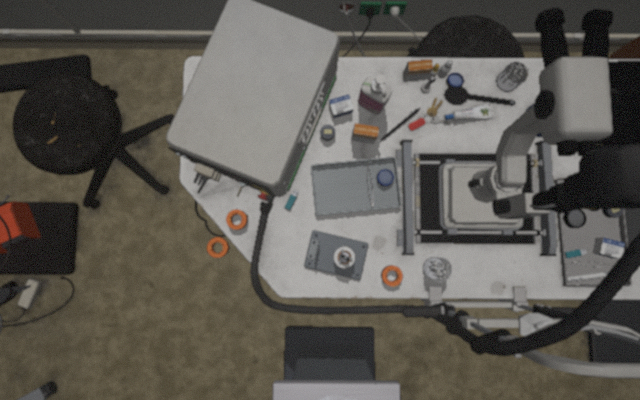

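The scene view has the white roll with black knob on the grey dispenser at about (384,235), an orange roll next to it at (433,232), and two more orange at (255,275) and (253,305). The top view has the white roll at (344,258), orange rolls at (392,276), (237,219) and (217,247), the tray at (356,188) and its lens at (385,178). Only the white one on the spindle fits the description, so I'll confirm it with an enlarged crop.

Run:
```python
from h import *
a=cam("top"); b=cam("scene")
A=cv2.resize(a["image"][145:295,290:420],None,fx=4,fy=4,interpolation=cv2.INTER_CUBIC)[:600]
B=cv2.resize(b["image"][180:280,330:390+60],(280,233),interpolation=cv2.INTER_CUBIC)
o=np.zeros((600,800,3),np.uint8); o[:,:520]=A; o[:233,520:]=B
cv2.imwrite("pics/crop1.png",o)
print(plane(a,344,258,.07),plane(b,384,228,.07),plane(a,338,190,.002),plane(a,385,178,.01))
```

```text
[ 0.46457002 -0.01618146  0.07      ] [0.44807596 0.00409937 0.07      ] [ 0.63971159 -0.00451216  0.002     ] [ 0.67115297 -0.12704468  0.01      ]
```

View pics/crop1.png

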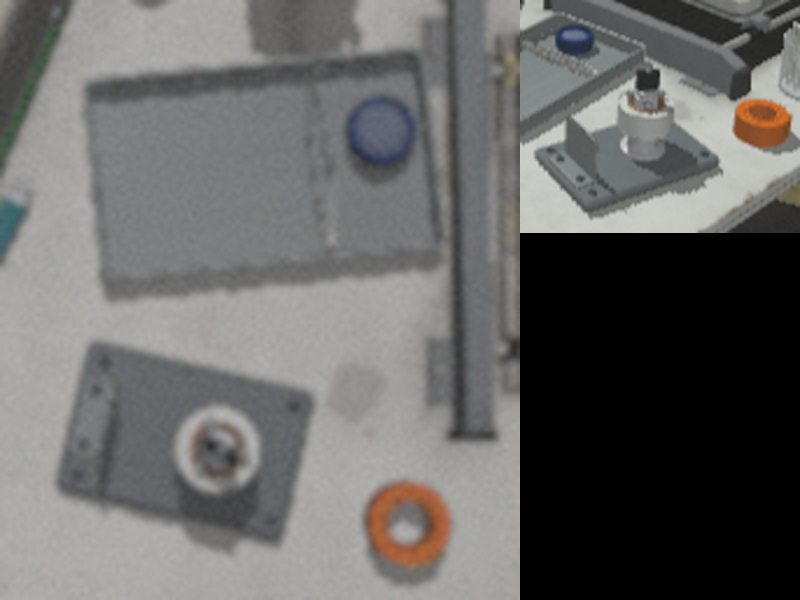

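The crop confirms the white roll on the spindle, with the black knob above it and the cutter plate on the left (+x) side. The orange roll is loose on the table. Next I'll measure the axis, plate and tray by masks, and get the hose's height.

```bash
cat >> h.py <<'E'
def big(m,u,v,r=0):
    n,l,st,ce=cv2.connectedComponentsWithStats(m.astype(np.uint8)); 
    k=l[int(v),int(u)]; return (l==k).astype(np.uint8) if k else None
def totool(p,s=None):
    s=s or status.read_state(); return R.from_rotvec(s["orientation"]).as_matrix().T@(np.array(p)-s["tool_pos"])
E
python3 - <<'E'
from h import *
a=cam("top"); im=a["image"].astype(int); hsv=cv2.cvtColor(a["image"],cv2.COLOR_BGR2HSV)
g=im.mean(2)
print(g[250:268:2,330:360:2].astype(int)); print(g[175:200:8,305:350:4].astype(int))
w=np.zeros(g.shape,np.uint8); w[243:275,328:362]=g[243:275,328:362]>150
c=max(cv2.findContours(w,0,2)[0],key=cv2.contourArea); (u,v),r=cv2.minEnclosingCircle(c); print("roll",u,v,r,plane(a,u,v,.066), 'diam',2*r/a['f']*1.09)
d=(hsv[...,2]<135)&(g<128)
for nm,sd,z in(("plate",(325,250),.014),("tray",(335,185),.002)):
    m=np.zeros_like(w); x,y=sd
    m[150:295,296:404]=(g<140)[150:295,296:404]; m=cv2.morphologyEx(m,2,np.ones((3,3),np.uint8))
    m=big(m,x,y); c=max(cv2.findContours(m,0,2)[0],key=cv2.contourArea); rr=cv2.minAreaRect(c); print(nm,rr,plane(a,*rr[0],z)); P=np.array([plane(a,*q,z) for q in cv2.boxPoints(rr)]); print(P.round(3).tolist(), np.linalg.norm(np.diff(P,axis=0),axis=1))
b=cam("scene")
for px in((265,290),(290,308),(380,313),(440,313)):
    print(px,[(z,tuple(int(k) for k in proj(b,plane(a,*px,z)))) for z in(-.2,-.1,0,.1,.2,.3)])
E
```

```text
[[103 103 107 147 175 153 134 138 145 167 173 132 101 101 100]
 [100  97 122 171 156 111 111 124 117 113 157 167 123 105 102]
 [ 99 100 143 170 120  91  96 132 152 123 122 168 145 103 100]
 [ 99 101 155 165 115  78  59  83 124 116 111 166 147 103 100]
 [104 105 153 163 110  95  90  88  83  70 115 155 150 100 101]
 [103 100 139 172 120 100 103  99  73  57 100 144 139 101 102]
 [104  96 109 160 149 105  80  86  80  94 147 153 113  98  94]
 [ 99  99  79 123 158 139 112  98 100 118 164 124  88 100 101]
 [101 100  81  72 121 155 158 135 113 107 109  73  89  96  99]]
[[158 164 120 128 125 124 125 125 123 123 124 124]
 [162 165 120 127 130 125 125 126 120 121 120 121]
 [169 166 123 122 128 125 125 127 122 121 124 127]
 [167 165 151 126 124 124 127 126 124 127 121 125]]
roll 343.9190979003906 256.70745849609375 10.085246086120605 [ 0.46759191 -0.01622553  0.066     ] diam 0.049828594648446294
plate ((335.43048095703125, 257.38800048828125), (59.4364128112793, 44.478904724121094), 13.172554969787598) [0.46454549 0.00233631 0.014     ]
[[0.426, 0.089, 0.014], [0.537, 0.064, 0.014], [0.503, -0.085, 0.014], [0.393, -0.058, 0.014]] [0.11301822 0.15252325 0.1127273 ]
tray ((357.0, 198.49996948242188), (96.99998474121094, 91.99998474121094), 90.0) [ 0.61759957 -0.05433939  0.002     ]
[[0.746, 0.067, 0.002], [0.748, -0.177, 0.002], [0.492, -0.173, 0.002], [0.491, 0.065, 0.002]] [0.24402704 0.25584764 0.23832919]
(265, 290) [(-0.2, (340, 396)), (-0.1, (341, 355)), (0, (343, 310)), (0.1, (345, 261)), (0.2, (348, 206)), (0.3, (350, 145))]
(290, 308) [(-0.2, (385, 391)), (-0.1, (385, 351)), (0, (386, 307)), (0.1, (386, 258)), (0.2, (387, 204)), (0.3, (387, 143))]
(380, 313) [(-0.2, (465, 328)), (-0.1, (463, 295)), (0, (461, 259)), (0.1, (459, 219)), (0.2, (456, 174)), (0.3, (454, 123))]
(440, 313) [(-0.2, (502, 293)), (-0.1, (499, 265)), (0, (497, 233)), (0.1, (493, 197)), (0.2, (490, 157)), (0.3, (486, 111))]
```

Emit:
servo_tool(plan="-.01 -.011 -.02 2; -.027 -.03 -.04 7; -.05 -.055 -.05 13; -.073 -.08 -.05 20; -.1 -.11 -.05 27; -.127 -.14 -.05 34; -.153 -.17 -.05 41; -.18 -.2 -.05 48; -.207 -.228 -.05 55; -.234 -.258 -.05 62; -.26 -.287 -.05 68; -.28 -.31 -.05 72", grip=-1)

```text
t: 1.3
tool_pos: [0.3408, 0.2142, 0.2625]
orientation: [2.14, 2.299, 0.001]
force: [0.9, 0.1, 0.2]
opening: 0.0929
gripper_force: 0.0
```

Run:
```python
from h import *
s=status.read_state(); print(s["t"],s["tool_pos"],s["orientation"],s["q"],totool((.467,-.016,.26)))
```

```text
1.3 [0.34079037 0.21423289 0.26247313] [2.13963484e+00 2.29917144e+00 9.84642545e-04] [ 4.34203998e-01 -4.41893604e-01  1.91156055e+00 -5.58630531e-04
  1.67102196e+00  3.62296118e-01] [-0.23869891  0.10935292  0.00263468]
```

Emit:
servo_tool(plan="-.032 .014 0 0; -.065 .03 0 0; -.1 .045 0 0; -.135 .062 0 0; -.17 .078 0 0; -.2 .091 0 0; -.222 .101 0 0; -.234 .106 0 0; -.237 .109 0 0; -.237 .109 0 0; -.237 .109 0 0")

```text
t: 2.22
tool_pos: [0.4669, -0.0102, 0.2622]
orientation: [-2.132, -2.307, -0.0]
force: [0.6, -0.1, -1.0]
opening: 0.0929
gripper_force: 0.0
```

Run:
```python
from h import *
s=status.read_state(); print(s["t"],s["tool_pos"],s["orientation"],s["q"])
c=cam("wrist"); cv2.imwrite("pics/w1.png",c["image"]); print(np.array(c["hand_eye"]).round(3).tolist(),c["f"],proj(c,(.467,-.016,.095)))
```

```text
2.2167 [ 0.46689626 -0.01016128  0.26218979] [-2.13164123e+00 -2.30683151e+00 -2.29188742e-04] [-1.32035253e-01 -2.51020630e-01  1.76411960e+00  5.08785654e-04
  1.62896105e+00 -2.10906531e-01]
[[-0.0, -0.956, -0.293, 0.082], [1.0, -0.0, 0.001, -0.0], [-0.001, -0.293, 0.956, -0.173], [0.0, 0.0, 0.0, 1.0]] 324.9869764968314 (np.float64(320.8645008134375), np.float64(185.20221785792316))
```

View pics/w1.png

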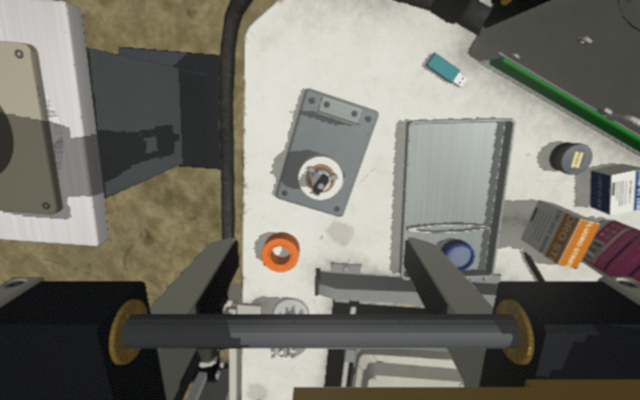

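The wrist view shows the white roll and knob at (320,180), the tray spanning (400–512, 120–275), the lens at (459,253) and the tweezers at (447,228), so I'll measure all of these here.

Run:
```python
from h import *
c=cam("wrist"); im=c["image"]; g=im.mean(2); hsv=cv2.cvtColor(im,cv2.COLOR_BGR2HSV)
def rep(n,m,zs):
    k=max(cv2.findContours(m,0,2)[0],key=cv2.contourArea); r=cv2.minAreaRect(k); print(n,cv2.contourArea(k),np.round(r[0],1),np.round(r[1],1),round(r[2],1),*[plane(c,*r[0],z).round(4) for z in zs]); return k,r
m=np.zeros(g.shape,np.uint8); m[145:210,290:352]=g[145:210,290:352]>170
k,r=rep("roll",m,[.066]); print(cv2.minEnclosingCircle(k), cv2.fitEllipse(cv2.convexHull(k)))
m=np.zeros(g.shape,np.uint8); m[164:198,304:338]=g[164:198,304:338]<70
k,r=rep("knob",m,[.09,.099]); 
bp=cv2.boxPoints(r); P=np.array([plane(c,*q,.099) for q in bp]); print(P.round(4).tolist())
m=np.zeros(g.shape,np.uint8); m[80:225,265:390]=g[80:225,265:390]<130
m=cv2.morphologyEx(m,3,np.ones((5,5))); k,r=rep("plate",m,[.014]); P=np.array([plane(c,*q,.014) for q in cv2.boxPoints(r)]); print(P.round(4).tolist())
m=np.zeros(g.shape,np.uint8); m[100:268,385:530]=g[100:268,385:530]<205
print(g[180,385:530:3].astype(int)); print(g[105:140:2,450].astype(int))
cv2.imwrite("pics/kc.png",np.hstack([cv2.resize(im[140:220,280:360],(480,480),interpolation=cv2.INTER_NEAREST)]))
```

```text
roll 596.0 [320.5 178. ] [42. 43.] 90.0 [ 0.4665 -0.0147  0.066 ]
((320.59881591796875, 178.11376953125), 22.196008682250977) ((320.43975830078125, 177.96603393554688), (43.012821197509766, 43.982757568359375), 87.2586898803711)
knob 74.0 [320.  183.9] [ 7.4 19. ] 36.9 [ 0.466  -0.0157  0.09  ] [ 0.4659 -0.0134  0.099 ]
[[0.4571, -0.02, 0.099], [0.4679, -0.0025, 0.099], [0.4746, -0.0068, 0.099], [0.4638, -0.0245, 0.099]]
plate 6208.5 [324.2 152.6] [ 74.3 113.2] 16.4 [0.4695 0.0072 0.014 ]
[[0.4049, -0.0574, 0.014], [0.4389, 0.0845, 0.014], [0.5292, 0.0668, 0.014], [0.5038, -0.0798, 0.014]]
[212 212 212 150 138 138 109 135 162 162 164 163 163 164 163 160 162 161
 162 164 161 162 162 163 160 165 167 164 167 169 167 171 170 170 170 102
 102 100  73  70 130 205 210 209 207 208 207 208 209]
[213 215 215 217 217 216 206 148 147 152 180 176 175 177 176 175 174 173]
```

View pics/kc.png

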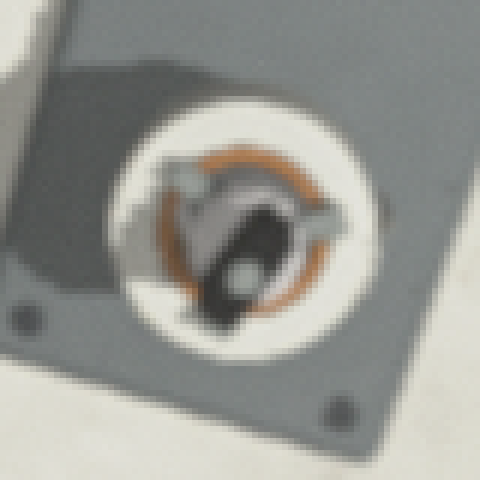

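The wing lies at an azimuth of about 55°, and the axis is about (0.467, -0.0155). I'll go to z≈0.18, turn across the wing and re-measure.

Emit:
servo_tool(plan="-.001 0 .008 5; -.002 0 .02 11; -.003 0 .035 18; -.004 0 .05 25; -.005 0 .065 31; -.005 0 .076 36; -.005 0 .081 39; -.005 0 .082 39.5; -.005 0 .082 39.5; -.005 0 .082 39.5")

```text
t: 3.15
tool_pos: [0.4678, -0.0156, 0.181]
orientation: [2.784, 1.454, 0.001]
force: [-0.1, 0.1, 0.2]
opening: 0.0929
gripper_force: 0.0
```

Run:
```python
from h import *
s=status.read_state(); print(s["t"],s["tool_pos"],s["orientation"],s["q"])
c=cam("wrist"); im=c["image"]; g=im.mean(2); cv2.imwrite("pics/w2.png",im)
u,v=proj(c,(.467,-.0155,.099)); print(u,v); u,v=int(u),int(v)
m=np.zeros(g.shape,np.uint8); m[v-30:v+40,u-40:u+40]=g[v-30:v+40,u-40:u+40]<60
k=max(cv2.findContours(m,0,2)[0],key=cv2.contourArea); r=cv2.minAreaRect(k); print(r,cv2.contourArea(k))
print([plane(c,*q,.099).round(4) for q in cv2.boxPoints(r)],totool((.467,-.0155,.1)))
cv2.imwrite("pics/w2c.png",cv2.resize(im[v-70:v+70,u-90:u+90],None,fx=4,fy=4,interpolation=cv2.INTER_NEAREST))
```

```text
3.15 [ 0.46780514 -0.01555914  0.18096426] [2.78417831e+00 1.45419492e+00 1.34999670e-03] [-1.42919735e-01 -2.19171055e-01  1.88447780e+00  8.03515785e-05
  1.47528415e+00  4.65202399e-01]
320.4853890029742 204.62408809571065
((319.5, 195.0), (12.0, 7.0), 90.0) 77.0
[array([ 0.4716, -0.0025,  0.099 ]), array([ 0.4763, -0.0057,  0.099 ]), array([ 0.4705, -0.0141,  0.099 ]), array([ 0.4658, -0.0108,  0.099 ])] [-0.00042926 -0.00100951  0.08109787]
```

View pics/w2c.png

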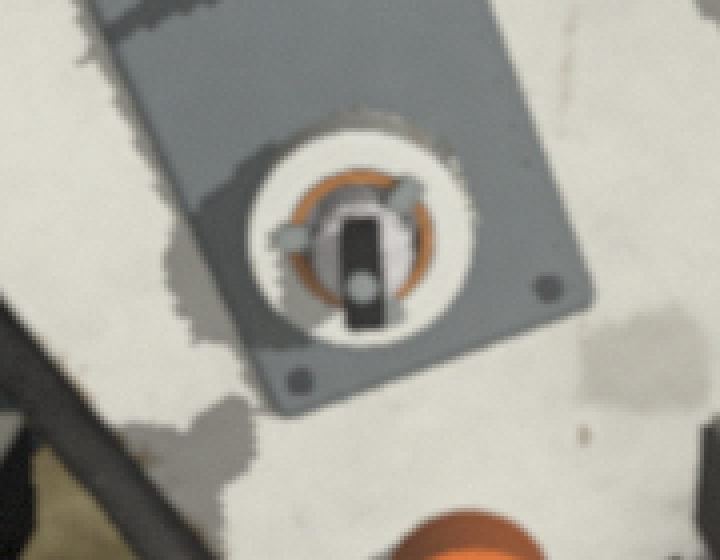

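The tool is lined up: the wing is upright in the picture at crop (362,270), with three dogs visible over the white roll. I'll descend and close on it.

Emit:
servo_tool(plan="0 0 .008 0; 0 0 .02 0; 0 0 .034 0; 0 0 .048 0; 0 0 .06 0; 0 0 .07 0; 0 0 .077 0; 0 0 .08 0; 0 0 .081 0; 0 0 .081 0", grip=-0.3)

```text
t: 4.03
tool_pos: [0.4678, -0.0162, 0.0994]
orientation: [2.787, 1.45, 0.0]
force: [-0.7, -0.0, 0.5]
opening: 0.0606
gripper_force: 0.0
```

Emit:
servo_tool(plan="0 0 0 0; 0 0 0 0; 0 0 0 0; 0 0 0 0; 0 0 0 0; 0 0 0 0; 0 0 0 0", grip=1, grip_force=30)

```text
t: 4.62
tool_pos: [0.4676, -0.0162, 0.0993]
orientation: [2.787, 1.45, 0.0]
force: [0.7, 0.0, 0.0]
opening: 0.0183
gripper_force: 0.0
```

Run:
```python
from h import *
s=status.read_state(); print({k:np.round(v,3).tolist() for k,v in s.items()})
```

```text
{'t': 4.617, 'q': [-0.144, -0.149, 1.976, -0.0, 1.314, 0.467], 'dq': [-0.001, -0.001, -0.001, -0.001, 0.0, 0.001], 'joint_torque': [-0.002, -38.902, -46.591, 0.074, -0.023, 0.0], 'tool_pos': [0.468, -0.016, 0.099], 'orientation': [2.787, 1.45, 0.0], 'force': [0.714, 0.025, 0.006], 'wrist_torque': [-0.084, 0.142, -0.015], 'gripper_force': 0.0, 'opening': 0.018}
```

Still closing.

Emit:
servo_tool(plan="0 0 0 0; 0 0 0 0; 0 0 0 0; 0 0 0 0")

```text
t: 4.95
tool_pos: [0.4676, -0.0162, 0.0992]
orientation: [2.787, 1.45, -0.0]
force: [0.9, 0.2, -0.3]
opening: 0.0005
gripper_force: 0.0
```

The fingers closed on nothing, so I'll look before moving.

Run:
```python
from h import *
s=status.read_state(); print(s["opening"],s["gripper_force"])
a=cam("wrist"); b=cam("scene")
u,v=proj(b,(.467,-.0155,.09)); print(u,v,proj(a,(.467,-.0155,.09))); u,v=int(u),int(v)
B=cv2.resize(b["image"][v-50:v+50,u-50:u+50],(400,400),interpolation=cv2.INTER_CUBIC)
u,v=map(int,proj(a,(.467,-.0155,.09)))
A=cv2.resize(a["image"][v-80:v+80,u-80:u+80],(400,400),interpolation=cv2.INTER_CUBIC)
cv2.imwrite("pics/x1.png",np.hstack([A,B]))
```

```text
0.0004643403842440489 0.0
384.10438821850545 213.28017544426268 (np.float64(320.13154565250204), np.float64(240.4160600726279))
```

View pics/x1.png

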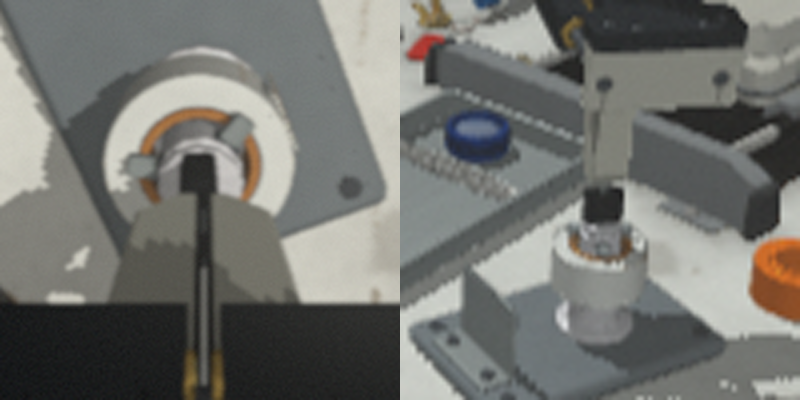

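Right crop: the closed fingertips sit just above the wing's top. The tips therefore reach only to about z=0.099, roughly 17 mm short of what I assumed, and nothing was disturbed. I'll reopen to 50 mm, which is wider than the dogs, go 12 mm lower and close again.

Emit:
servo_tool(plan="0 0 0 0; 0 0 0 0; 0 0 0 0; 0 0 0 0; 0 0 0 0; 0 0 0 0; 0 0 0 0; 0 0 0 0; 0 0 .003 0; 0 0 .007 0; 0 0 .011 0; 0 0 .012 0", grip=-0.08)

```text
t: 6.05
tool_pos: [0.4669, -0.0161, 0.0861]
orientation: [-2.786, -1.45, 0.002]
force: [-0.3, -0.9, -1.6]
opening: 0.0502
gripper_force: 0.0
```

Emit:
servo_tool(plan="0 0 0 0; 0 0 0 0; 0 0 0 0; 0 0 0 0; 0 0 0 0; 0 0 0 0; 0 0 0 0; 0 0 0 0; 0 0 0 0", grip=1, grip_force=30)

```text
t: 6.8
tool_pos: [0.4671, -0.0157, 0.0873]
orientation: [-2.786, -1.45, 0.001]
force: [-4.1, 2.4, 4.3]
opening: 0.009
gripper_force: 29.8
```

Gripped: the opening is 9.0 mm, which matches the wing. Now I'll turn clockwise (positive about tool z) with the rise.

Emit:
servo_tool(plan="0 0 0 3; 0 0 -.0001 8; 0 0 -.0002 14; 0 0 -.0003 20; 0 0 -.0004 26; 0 0 -.0005 32; 0 0 -.0006 38; 0 0 -.0007 44; 0 0 -.0008 50; 0 0 -.0009 56; 0 0 -.001 62; 0 0 -.0011 68")

```text
t: 7.8
tool_pos: [0.4673, -0.0162, 0.0885]
orientation: [3.12, -0.364, -0.001]
force: [-3.5, 1.6, 4.3]
opening: 0.0083
gripper_force: 29.8
```

Emit:
servo_tool(plan="0 0 -.0001 6; 0 0 -.0002 12; 0 0 -.0003 18; 0 0 -.0004 24; 0 0 -.0005 30; 0 0 -.0005 32; 0 0 -.0005 32; 0 0 -.0005 32")

```text
t: 8.47
tool_pos: [0.4672, -0.0164, 0.089]
orientation: [2.902, -1.2, -0.001]
force: [-6.1, -1.5, 5.5]
opening: 0.0083
gripper_force: 29.8
```

Run:
```python
from h import *
s=status.read_state(); print({k:np.round(s[k],3).tolist() for k in ("t","q","tool_pos","wrist_torque","force","opening")})
```

```text
{'t': 8.467, 'q': [-0.144, -0.137, 1.985, -0.001, 1.294, 2.211], 'tool_pos': [0.467, -0.016, 0.089], 'wrist_torque': [-0.108, 1.115, 0.023], 'force': [-6.125, -1.473, 5.458], 'opening': 0.008}
```

Emit:
servo_tool(plan="0 0 0 0; 0 0 0 0; 0 0 0 0; 0 0 0 0; 0 0 0 0; 0 0 0 0; 0 0 0 -4; 0 0 0 -10; 0 0 0 -17; 0 0 0 -24; 0 0 0 -31; 0 0 0 -38", grip=-0.08)

```text
t: 9.47
tool_pos: [0.4677, -0.0161, 0.0888]
orientation: [-3.136, 0.182, -0.0]
force: [0.3, -0.0, -0.2]
opening: 0.0506
gripper_force: 0.0
```

Emit:
servo_tool(plan="0 0 0 -7; 0 0 0 -14; 0 0 0 -21; 0 0 0 -28; 0 0 0 -35; 0 0 0 -42; 0 0 0 -49; 0 0 0 -56; 0 0 0 -63; 0 0 0 -70; 0 0 0 -77; 0 0 0 -84")

```text
t: 10.47
tool_pos: [0.4676, -0.0161, 0.0888]
orientation: [2.453, 1.963, 0.0]
force: [-0.6, 0.0, 0.7]
opening: 0.0498
gripper_force: 0.0
```

Emit:
servo_tool(plan="0 0 0 -7; 0 0 0 -14; 0 0 0 -21; 0 0 0 -28; 0 0 0 -35; 0 0 0 -42; 0 0 0 -49; 0 0 0 -54; 0 0 0 -57; 0 0 0 -58; 0 0 0 -58; 0 0 0 -58")

```text
t: 11.47
tool_pos: [0.4676, -0.0162, 0.0888]
orientation: [1.205, 2.901, 0.0]
force: [-0.2, 0.3, -0.4]
opening: 0.0503
gripper_force: 0.0
```

Emit:
servo_tool(plan="0 0 0 0; 0 0 0 0; 0 0 0 0; 0 0 0 0; 0 0 0 0; 0 0 0 0; 0 0 0 0; 0 0 0 0; 0 0 0 0", grip=1)

```text
t: 12.22
tool_pos: [0.4673, -0.0165, 0.0888]
orientation: [-1.202, -2.902, 0.001]
force: [-2.9, -3.1, 2.3]
opening: 0.0081
gripper_force: 30.0
```

Run:
```python
from h import *
s=status.read_state(); print({k:np.round(s[k],3).tolist() for k in ("t","q","tool_pos","wrist_torque","force","opening","gripper_force")})
```

```text
{'t': 12.217, 'q': [-0.144, -0.137, 1.985, -0.001, 1.293, -0.929], 'tool_pos': [0.467, -0.016, 0.089], 'wrist_torque': [-0.488, 0.531, 0.071], 'force': [-2.915, -3.128, 2.331], 'opening': 0.008, 'gripper_force': 29.977}
```

Emit:
servo_tool(plan="0 0 -.0001 4; 0 0 -.0002 9; 0 0 -.0003 14; 0 0 -.0003 19; 0 0 -.0004 24; 0 0 -.0005 29; 0 0 -.0006 34")

```text
t: 12.8
tool_pos: [0.467, -0.0166, 0.0894]
orientation: [-2.003, -2.419, 0.002]
force: [-5.8, -4.2, 2.8]
opening: 0.0085
gripper_force: 30.0
```

```bash
cat > st.py <<'E'
from h import *
s=status.read_state(); print({k:np.round(s[k],3).tolist() for k in ("t","tool_pos","wrist_torque","force","opening","gripper_force")}, s["q"][5],s["joint_torque"][5])
E
python3 st.py
```

```text
{'t': 12.8, 'tool_pos': [0.467, -0.017, 0.089], 'wrist_torque': [-0.75, 0.951, 0.071], 'force': [-5.788, -4.192, 2.82], 'opening': 0.008, 'gripper_force': 29.983} -0.33168354875448475 -2.116144895553589
```

Emit:
servo_tool(plan="0 0 -.0001 4; 0 0 -.0002 8; 0 0 -.0002 12")

```text
t: 13.05
tool_pos: [0.4668, -0.0166, 0.0896]
orientation: [-2.244, -2.197, 0.003]
force: [-6.2, -3.4, 4.0]
opening: 0.0086
gripper_force: 30.0
```

```bash
python3 st.py
```

```text
{'t': 13.05, 'tool_pos': [0.467, -0.017, 0.09], 'wrist_torque': [-0.719, 1.139, 0.084], 'force': [-6.249, -3.43, 3.981], 'opening': 0.009, 'gripper_force': 29.984} -0.12309347798604664 -1.6693353652954102
```

Emit:
servo_tool(plan="0 0 -.0001 4; 0 0 -.0002 8; 0 0 -.0002 12")

```text
t: 13.3
tool_pos: [0.4667, -0.0167, 0.0897]
orientation: [-2.462, -1.951, 0.003]
force: [-6.5, -3.5, 5.5]
opening: 0.0088
gripper_force: 30.0
```

```bash
python3 st.py
```

```text
{'t': 13.3, 'tool_pos': [0.467, -0.017, 0.09], 'wrist_torque': [-0.768, 1.243, 0.059], 'force': [-6.515, -3.455, 5.455], 'opening': 0.009, 'gripper_force': 29.985} 0.08630575263274094 -1.6774778813123703
```

No stop felt yet after about 2.76 rad, so I'll continue in small steps.

Emit:
servo_tool(plan="0 0 -.0001 3; 0 0 -.0001 6; 0 0 -.0001 8")

```text
t: 13.55
tool_pos: [0.4666, -0.0166, 0.0899]
orientation: [-2.591, -1.775, 0.004]
force: [-6.9, -2.6, 5.5]
opening: 0.008
gripper_force: 30.0
```

```bash
python3 st.py
```

```text
{'t': 13.55, 'tool_pos': [0.467, -0.017, 0.09], 'wrist_torque': [-0.731, 1.313, 0.086], 'force': [-6.944, -2.6, 5.501], 'opening': 0.008, 'gripper_force': 29.985} 0.22536279740717252 -0.40568090043962
```

Emit:
servo_tool(plan="0 0 -.0001 3; 0 0 -.0001 6; 0 0 -.0001 8")

```text
t: 13.8
tool_pos: [0.4665, -0.0166, 0.09]
orientation: [-2.709, -1.59, 0.004]
force: [-8.0, -3.6, 5.8]
opening: 0.008
gripper_force: 30.0
```

```bash
python3 st.py
```

```text
{'t': 13.8, 'tool_pos': [0.467, -0.017, 0.09], 'wrist_torque': [-0.635, 1.48, 0.116], 'force': [-7.984, -3.576, 5.755], 'opening': 0.008, 'gripper_force': 30.0} 0.3649469148401199 -0.4023778159171343
```

Emit:
servo_tool(plan="0 0 0 3; 0 0 -.0001 5; 0 0 -.0001 5")

```text
t: 14.05
tool_pos: [0.4665, -0.0166, 0.09]
orientation: [-2.775, -1.472, 0.004]
force: [-6.7, -3.9, 5.5]
opening: 0.0088
gripper_force: 31.2
```

```bash
python3 st.py
```

```text
{'t': 14.05, 'tool_pos': [0.467, -0.017, 0.09], 'wrist_torque': [-0.707, 1.412, 0.39], 'force': [-6.716, -3.941, 5.504], 'opening': 0.009, 'gripper_force': 31.166} 0.45138111049732377 1.2734448909759521
```

Emit:
servo_tool(plan="0 0 0 3; 0 0 -.0001 5; 0 0 -.0001 5")

```text
t: 14.3
tool_pos: [0.4665, -0.0166, 0.09]
orientation: [-2.837, -1.35, 0.004]
force: [-6.4, -4.0, 4.8]
opening: 0.0096
gripper_force: 34.0
```

```bash
python3 st.py
```

```text
{'t': 14.3, 'tool_pos': [0.467, -0.017, 0.09], 'wrist_torque': [-0.769, 1.31, 0.597], 'force': [-6.376, -3.956, 4.809], 'opening': 0.01, 'gripper_force': 34.024} 0.5385124388214754 1.4283515140414238
```

The torque jumped to 0.4–0.6 N m with q6 still advancing, so the stop has been reached at about 3.1 rad. I'll release, rise, turn to the dispenser's y axis and look.

Emit:
servo_tool(plan="0 0 0 0; 0 0 0 0; 0 0 0 0; 0 0 0 0; 0 0 -.005 0; 0 0 -.015 0; 0 0 -.03 0; 0 0 -.045 -4; 0 0 -.058 -10; 0 0 -.067 -16; 0 0 -.07 -22; 0 0 -.07 -26.5", grip=-1)

```text
t: 15.3
tool_pos: [0.4689, -0.0163, 0.1629]
orientation: [2.443, 1.971, 0.004]
force: [0.4, 0.4, 0.2]
opening: 0.085
gripper_force: 0.0
```

Emit:
servo_tool(plan="0 0 0 0; 0 0 0 0; 0 0 0 0; 0 0 0 0")

```text
t: 15.63
tool_pos: [0.4675, -0.0161, 0.1603]
orientation: [-2.452, -1.964, 0.0]
force: [-0.5, -0.1, 0.3]
opening: 0.0928
gripper_force: 0.0
```

```bash
python3 st.py
python3 - <<'E'
from h import *
a=cam("wrist"); b=cam("scene"); cv2.imwrite("pics/aw.png",a["image"]); cv2.imwrite("pics/as.png",b["image"])
u,v=map(int,proj(a,(.467,-.0155,.066))); print("wristcrop",u,v)
A=cv2.resize(a["image"][v-40:v+40,u-40:u+40],(400,400),interpolation=cv2.INTER_CUBIC)
u,v=map(int,proj(b,(.467,-.0155,.12))); print("scenecrop",u,v)
B=cv2.resize(b["image"][v-50:v+50,u-50:u+50],(400,400),interpolation=cv2.INTER_CUBIC)
cv2.imwrite("pics/x2.png",np.hstack([A,B]))
E
```

```text
{'t': 15.633, 'tool_pos': [0.467, -0.016, 0.16], 'wrist_torque': [-0.104, 0.059, -0.031], 'force': [-0.498, -0.095, 0.303], 'opening': 0.093, 'gripper_force': 0.0} 0.07613081439476448 0.03671865561045706
wristcrop 320 199
scenecrop 385 200
```

View pics/x2.png

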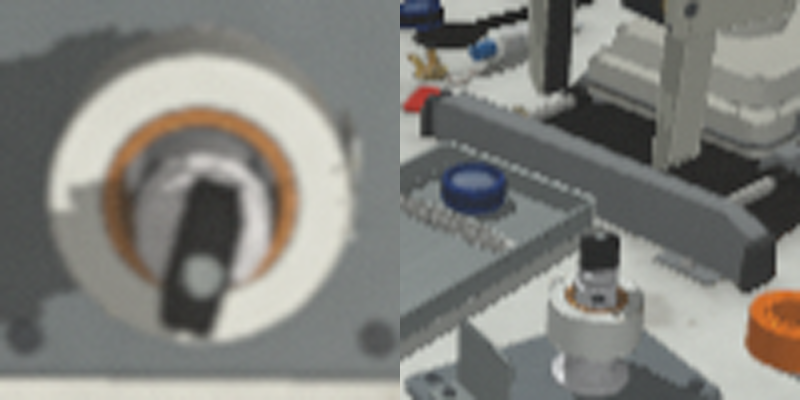

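The dogs are drawn in: none overlies the white face now, and the knob is up. I'll check the true fingertip height with the near finger's tip at scene pixel ≈(403,192).

Run:
```python
from h import *
b=cam("scene"); az=np.radians(-12.6); d=np.array([np.cos(az),np.sin(az),0]); t=np.array([.4675,-.0161,0])
for off in(-.0465,-.055,-.064,.0465,.055,.064):
    print(off,[(z,np.round(proj(b,t+d*off+[0,0,z])).tolist()) for z in(.143,.152,.16,.17)])
a=cam("wrist"); g=a["image"].mean(2); m=np.zeros(g.shape,np.uint8); m[150:250,270:370]=g[150:250,270:370]>165
# roll circle centre and depth
k=[c for c in cv2.findContours(m,0,2)[0]]; k=max(k,key=cv2.contourArea); e=cv2.fitEllipse(cv2.convexHull(k)); print(e, plane(a,*e[0],.066))
for nm,z in(("z",.066),("z-17",.049)):
    p=[plane(a,e[0][0]+s*e[1][1]/2,e[0][1],z) for s in(-1,1)]; print(nm,np.linalg.norm(p[0]-p[1]),np.linalg.norm(plane(a,280,0,z)-plane(a,280,0,z)))
```

```text
-0.0465 [(0.143, [400.0, 200.0]), (0.152, [400.0, 196.0]), (0.16, [400.0, 193.0]), (0.17, [401.0, 188.0])]
-0.055 [(0.143, [402.0, 202.0]), (0.152, [403.0, 198.0]), (0.16, [403.0, 195.0]), (0.17, [404.0, 190.0])]
-0.064 [(0.143, [405.0, 204.0]), (0.152, [406.0, 200.0]), (0.16, [406.0, 196.0]), (0.17, [407.0, 192.0])]
0.0465 [(0.143, [373.0, 183.0]), (0.152, [373.0, 179.0]), (0.16, [374.0, 175.0]), (0.17, [374.0, 171.0])]
0.055 [(0.143, [371.0, 181.0]), (0.152, [371.0, 177.0]), (0.16, [371.0, 174.0]), (0.17, [372.0, 170.0])]
0.064 [(0.143, [369.0, 179.0]), (0.152, [369.0, 176.0]), (0.16, [369.0, 172.0]), (0.17, [369.0, 168.0])]Traceback (most recent call last):
  File "<stdin>", line 7, in <module>
cv2.error: OpenCV(4.12.0) /io/opencv/modules/imgproc/src/shapedescr.cpp:361: error: (-201:Incorrect size of input array) There should be at least 5 points to fit the ellipse in function 'fitEllipseNoDirect'
```

In the scene view both fingertips sit at z ≈ 0.160, which is the reported TCP height, so I'll plan on tip height = TCP height. Next I'll descend to TCP z≈0.048 around the roll and grip it.

Emit:
servo_tool(plan="0 0 .008 0; 0 0 .022 0; 0 0 .038 0; 0 0 .054 0; 0 0 .07 0; 0 0 .084 0; 0 0 .095 0; 0 0 .104 0; 0 0 .11 0; 0 0 .112 0; 0 0 .112 0; 0 0 .112 0")

```text
t: 16.83
tool_pos: [0.4681, -0.0162, 0.0488]
orientation: [2.45, 1.966, 0.001]
force: [0.5, 0.3, -0.2]
opening: 0.0929
gripper_force: 0.0
```

Emit:
servo_tool(plan="0 0 0 0; 0 0 0 0; 0 0 0 0; 0 0 0 0; 0 0 0 0; 0 0 0 0; 0 0 0 0; 0 0 0 0; 0 0 0 0", grip=1, grip_force=15)

```text
t: 17.58
tool_pos: [0.4676, -0.0161, 0.0483]
orientation: [-2.45, -1.966, 0.0]
force: [-0.6, -0.4, 0.3]
opening: 0.0528
gripper_force: 15.0
```

```bash
python3 st.py
```

```text
{'t': 17.583, 'tool_pos': [0.468, -0.016, 0.048], 'wrist_torque': [-0.049, 0.238, 0.007], 'force': [-0.567, -0.415, 0.254], 'opening': 0.053, 'gripper_force': 15.0} 0.07415755801919437 -0.003594082372728735
```

The opening is 52.8 mm, as the roll should be. I'll lift gently and check for catching.

Emit:
servo_tool(plan="0 0 -.002 0; 0 0 -.004 0; 0 0 -.007 0; 0 0 -.01 0; 0 0 -.013 0; 0 0 -.015 0")

```text
t: 18.08
tool_pos: [0.4679, -0.0162, 0.0638]
orientation: [2.45, 1.966, 0.001]
force: [-0.1, 0.1, -0.6]
opening: 0.0529
gripper_force: 15.0
```

```bash
python3 st.py
```

```text
{'t': 18.083, 'tool_pos': [0.468, -0.016, 0.064], 'wrist_torque': [-0.099, 0.044, -0.033], 'force': [-0.06, 0.087, -0.568], 'opening': 0.053, 'gripper_force': 15.0} 0.07413486624656199 -0.0004264284780219896
```

The roll slides freely, so I'll lift clear of the knob and measure the tray in the earlier wrist picture.

Emit:
servo_tool(plan="0 0 -.006 0; 0 0 -.014 0; 0 0 -.024 0; 0 0 -.036 0; 0 0 -.048 0; 0 0 -.06 0; 0 0 -.072 0; 0 0 -.082 0; 0 0 -.089 0; 0 0 -.093 0; 0 0 -.095 0; 0 0 -.095 0")

```text
t: 19.08
tool_pos: [0.4677, -0.0161, 0.1584]
orientation: [2.45, 1.966, 0.0]
force: [0.2, -0.3, 0.0]
opening: 0.0526
gripper_force: 15.0
```

```bash
python3 st.py
python3 - <<'E'
from h import *
a=cam("top"); g=cv2.medianBlur(a["image"],3).mean(2)
# tray edges in top view: table bright -> tray dark, along scan lines
L=[];Rr=[]
for v in range(170,206,4):
    us=np.arange(300,330); L.append((us[np.argmax(g[v,300:330]<146)],v))
print("left edge",L, [plane(a,*p,.02).round(3).tolist() for p in (L[0],L[-1])])
m=np.zeros(g.shape,np.uint8); m[152:225,300:404]=g[152:225,300:404]<146
hsv=cv2.cvtColor(a["image"],cv2.COLOR_BGR2HSV)
b=((hsv[...,0]>105)&(hsv[...,0]<130)&(hsv[...,1]>100)).astype(np.uint8); b[:150]=0;b[215:]=0;b[:,:360]=0;b[:,405:]=0
M=cv2.moments(b); lu,lv=M["m10"]/M["m00"],M["m01"]/M["m00"]; print("lens",lu,lv,plane(a,lu,lv,.015))
for u in(320,335,350,365): 
    col=g[150:235,u]; print(u,col[::2].astype(int).tolist())
w=cv2.imread("pics/w1.png"); gw=w.mean(2)
for v in(140,170,200): print(v,[int(x) for x in 385+np.where(np.abs(np.diff(gw[v,385:530]))>22)[0]])
for u in(420,450,480): print(u,[int(x) for x in 100+np.where(np.abs(np.diff(gw[100:160,u]))>15)[0]])
E
```

```text
{'t': 19.083, 'tool_pos': [0.468, -0.016, 0.158], 'wrist_torque': [-0.061, 0.094, 0.017], 'force': [0.162, -0.346, 0.021], 'opening': 0.053, 'gripper_force': 15.0} 0.07414001895960033 -0.0003720706081367098
left edge [(np.int64(311), 170), (np.int64(311), 174), (np.int64(312), 178), (np.int64(312), 182), (np.int64(312), 186), (np.int64(313), 190), (np.int64(313), 194), (np.int64(314), 198), (np.int64(314), 202)] [[0.689, 0.067, 0.02], [0.606, 0.058, 0.02]]
lens 381.3333333333333 182.0 [ 0.65978349 -0.11662431  0.015     ]
320 [169, 169, 169, 170, 170, 171, 167, 121, 80, 85, 108, 128, 130, 129, 129, 130, 130, 129, 128, 128, 126, 127, 130, 129, 128, 128, 128, 128, 129, 129, 128, 126, 112, 108, 112, 147, 170, 169, 169, 170, 157, 108, 98]
335 [170, 170, 170, 171, 171, 165, 137, 84, 82, 91, 125, 126, 126, 127, 127, 127, 124, 125, 126, 126, 126, 124, 128, 127, 126, 127, 127, 127, 129, 128, 127, 121, 108, 111, 121, 165, 164, 112, 108, 112, 116, 120, 118]
350 [164, 164, 165, 166, 166, 149, 91, 79, 86, 115, 123, 125, 124, 124, 124, 124, 123, 122, 124, 124, 125, 125, 126, 125, 125, 126, 127, 126, 125, 117, 76, 54, 55, 52, 54, 55, 56, 59, 93, 118, 105, 111, 116]
365 [96, 98, 95, 95, 104, 106, 81, 83, 103, 118, 119, 119, 120, 120, 121, 119, 118, 120, 121, 121, 124, 124, 124, 123, 122, 123, 124, 125, 122, 122, 117, 95, 57, 53, 53, 55, 53, 54, 54, 77, 116, 104, 107]
140 [394, 395, 404, 407, 408, 493, 494, 500, 502, 503, 509, 510, 511, 512]
170 [392, 393, 403, 405, 406, 489, 490, 505, 506, 507]
200 [391, 392, 401, 404, 486, 494, 495, 501, 502]
420 [118, 119]
450 [116, 117, 118, 119, 123]
480 [116, 117, 122]
```

Run:
```python
from h import *
a=cam("top")
for u in(320,335): 
    v0={320:164,335:162}[u]; print("far rim",plane(a,u,v0,.02).round(4),"near rim",plane(a,u,{320:213,335:212}[u],.02).round(4),"near base",plane(a,u,{320:220,335:219}[u],0).round(4))
w=cam("wrist")
# rebuild w1 pose
T=np.eye(4); T[:3,:3]=R.from_rotvec([-2.13164,-2.30683,-.0002]).as_matrix(); T[:3,3]=[.46690,-.01016,.26219]
for dz in(0,.017):
    T2=T.copy(); T2[2,3]+=dz; c=dict(w); c["T"]=T2@np.array(w["hand_eye"])
    print("dz",dz,"near base",plane(c,393,170,0).round(4),"near rim",plane(c,404.5,170,.02).round(4),"far rim",plane(c,506.5,170,.02).round(4),"+y rim",plane(c,450,117,.02).round(4), "edge dir",(plane(c,394.8,140,0)-plane(c,391.8,200,0)).round(4))
```

```text
far rim [0.7052 0.0432 0.02  ] near rim [0.5775 0.0425 0.02  ] near base [0.5607 0.0423 0.    ]
far rim [0.7108 0.0043 0.02  ] near rim [0.5804 0.0039 0.02  ] near base [0.5636 0.0031 0.    ]
dz 0 near base [ 0.565  -0.0115  0.    ] near rim [ 0.5751 -0.0065  0.02  ] far rim [0.7072 0.0039 0.02  ] +y rim [0.621  0.0641 0.02  ] edge dir [-0.0079  0.0828  0.    ]
dz 0.017 near base [ 0.5691 -0.0147  0.    ] near rim [ 0.5798 -0.0097  0.02  ] far rim [0.7173 0.0011 0.02  ] +y rim [0.6276 0.0638 0.02  ] edge dir [-0.0082  0.0861  0.    ]
```

With dz=0 the tray comes out 130 mm wide, so the tool pose is right and the +y end is at y≈0.064. That puts the clear point near (0.643, -0.002), and I'll aim for (0.635, -0.008). I'll turn the tool -148° so the camera faces away from the instrument box.

Emit:
servo_tool(plan="0 0 0 -2; 0 0 0 -6; 0 0 0 -12; 0 0 0 -19; 0 0 0 -26; 0 0 0 -33; 0 0 0 -40; 0 0 0 -47; 0 0 0 -54; 0 0 0 -61; 0 0 0 -67; 0 0 0 -73")

```text
t: 20.23
tool_pos: [0.4671, -0.0161, 0.1574]
orientation: [-0.792, -3.039, 0.0]
force: [0.5, -0.2, -0.7]
opening: 0.0527
gripper_force: 15.0
```

Emit:
servo_tool(plan="0 0 0 -7; 0 0 0 -14; 0 0 0 -21; 0 0 0 -28; 0 0 0 -35; 0 0 0 -42; 0 0 0 -49; 0 0 0 -56; 0 0 0 -63; 0 0 0 -70; 0 0 0 -74; 0 0 0 -75")

```text
t: 21.23
tool_pos: [0.4671, -0.0161, 0.1575]
orientation: [1.219, -2.894, -0.001]
force: [0.7, 0.3, 0.0]
opening: 0.0528
gripper_force: 15.0
```

```bash
python3 st.py
python3 - <<'E'
from h import *
s=status.read_state(); print(s["q"],s["orientation"],totool((.635,-.008,.158)), R.from_rotvec(s["orientation"]).as_matrix().round(2)[:,:2].T.tolist())
E
```

```text
{'t': 21.233, 'tool_pos': [0.467, -0.016, 0.158], 'wrist_torque': [0.093, 0.033, 0.035], 'force': [0.675, 0.279, 0.025], 'opening': 0.053, 'gripper_force': 14.999} -2.5124432169773083 -1.0839120671153069
[-1.44138286e-01 -2.02627169e-01  1.91352917e+00 -1.83026938e-05
  1.43196767e+00 -2.51244322e+00] [ 1.21936375e+00 -2.89410223e+00 -1.01156150e-03] [-0.12302483 -0.114483   -0.00069671] [[-0.7, -0.72, 0.0], [-0.72, 0.7, 0.0]]
```

Emit:
servo_tool(plan="-.006 -.006 0 0; -.018 -.017 0 0; -.034 -.032 0 0; -.052 -.048 0 0; -.07 -.065 0 0; -.088 -.082 0 0; -.104 -.096 0 0; -.115 -.107 0 0; -.121 -.113 0 0; -.123 -.114 0 0; -.123 -.114 0 0; -.123 -.114 0 0")

```text
t: 22.23
tool_pos: [0.6348, -0.0083, 0.1577]
orientation: [1.213, -2.897, -0.001]
force: [-0.1, -0.6, -0.4]
opening: 0.0526
gripper_force: 15.0
```

```bash
python3 st.py
python3 - <<'E'
from h import *
a=cam("top"); b=cam("scene")
u,v=map(int,proj(b,(.635,-.008,.08)))
B=cv2.resize(b["image"][v-60:v+60,u-60:u+60],(400,400),interpolation=cv2.INTER_CUBIC)
A=cv2.resize(a["image"][120:240,290:410],(400,400),interpolation=cv2.INTER_CUBIC)
cv2.imwrite("pics/x3.png",np.hstack([A,B]))
E
```

```text
{'t': 22.233, 'tool_pos': [0.635, -0.008, 0.158], 'wrist_torque': [0.093, 0.108, 0.001], 'force': [-0.133, -0.639, -0.378], 'opening': 0.053, 'gripper_force': 15.0} -2.457474647256256 0.04732584930025041
```

View pics/x3.png

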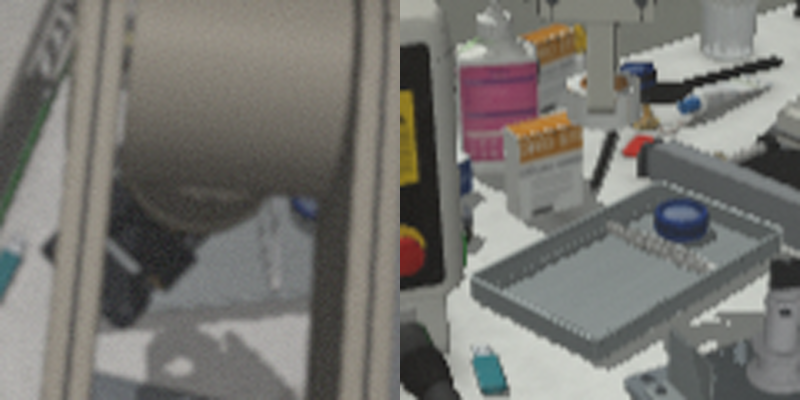

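The roll is held level above the tray at right-crop (602,110). The carton at (545,165) and the lens and tweezers are clear, so I'll descend.

Emit:
servo_tool(plan="0 0 .006 0; 0 0 .018 0; 0 0 .034 0; 0 0 .052 0; 0 0 .07 0; 0 0 .088 0; 0 0 .104 0; 0 0 .117 0; 0 0 .127 0; 0 0 .134 0; 0 0 .138 0; 0 0 .14 0")

```text
t: 23.33
tool_pos: [0.6351, -0.0084, 0.0178]
orientation: [1.214, -2.897, -0.0]
force: [-0.1, -1.2, 0.3]
opening: 0.0525
gripper_force: 15.0
```

Emit:
servo_tool(plan="0 0 .001 0; 0 0 .002 0; 0 0 .003 0; 0 0 .004 0; 0 0 .005 0; 0 0 .006 0; 0 0 .006 0")

```text
t: 23.92
tool_pos: [0.635, -0.0083, 0.0121]
orientation: [1.215, -2.897, -0.0]
force: [-0.5, 0.1, -0.9]
opening: 0.0527
gripper_force: 15.0
```

```bash
python3 st.py
```

```text
{'t': 23.917, 'tool_pos': [0.635, -0.008, 0.012], 'wrist_torque': [0.088, 0.036, 0.036], 'force': [-0.517, 0.113, -0.903], 'opening': 0.053, 'gripper_force': 15.0} -2.4586128681932107 -0.0005121049798617605
```

Emit:
servo_tool(plan="0 0 .0005 0; 0 0 .001 0; 0 0 .0015 0; 0 0 .0018 0; 0 0 .0018 0")

```text
t: 24.33
tool_pos: [0.6351, -0.0083, 0.0104]
orientation: [1.215, -2.897, -0.0]
force: [0.2, 0.6, 0.5]
opening: 0.0526
gripper_force: 15.0
```

```bash
python3 st.py
```

```text
{'t': 24.333, 'tool_pos': [0.635, -0.008, 0.01], 'wrist_torque': [0.087, 0.079, -0.018], 'force': [0.185, 0.619, 0.536], 'opening': 0.053, 'gripper_force': 15.0} -2.458562264786353 7.450805242115166e-05
```

Emit:
servo_tool(plan="0 0 .0003 0; 0 0 .0006 0; 0 0 .0009 0; 0 0 .0012 0; 0 0 .0012 0")

```text
t: 24.75
tool_pos: [0.6352, -0.0084, 0.0103]
orientation: [-1.215, 2.897, -0.0]
force: [-5.4, 0.4, 8.2]
opening: 0.0525
gripper_force: 15.0
```

```bash
python3 st.py
```

```text
{'t': 24.75, 'tool_pos': [0.635, -0.008, 0.01], 'wrist_torque': [0.172, 0.972, -0.019], 'force': [-5.41, 0.398, 8.227], 'opening': 0.053, 'gripper_force': 15.001} -2.4585800068838437 -0.004863660869887099
```

The roll touches the floor at TCP z=0.0103, exactly as expected. I'll release to about 68 mm and rise.

Emit:
servo_tool(plan="0 0 -.0008 0; 0 0 -.0008 0; 0 0 -.0008 0; 0 0 -.0008 0; 0 0 -.0008 0; 0 0 -.0008 0", grip=-0.46)

```text
t: 25.25
tool_pos: [0.635, -0.0083, 0.0098]
orientation: [1.215, -2.897, -0.0]
force: [-0.5, 0.1, -0.3]
opening: 0.0678
gripper_force: 0.0
```

Emit:
servo_tool(plan="0 0 -.004 0; 0 0 -.01 0; 0 0 -.02 0; 0 0 -.034 0; 0 0 -.05 0; 0 0 -.068 0; 0 0 -.086 0; 0 0 -.102 0; 0 0 -.114 0; 0 0 -.12 0; 0 0 -.12 0; 0 0 -.12 0")

```text
t: 26.25
tool_pos: [0.6352, -0.0084, 0.1302]
orientation: [-1.214, 2.897, -0.0]
force: [0.0, 0.9, -1.4]
opening: 0.0677
gripper_force: 0.0
```

```bash
python3 st.py
python3 - <<'E'
from h import *
b=cam("scene"); w=cam("wrist")
u,v=map(int,proj(b,(.635,-.02,.02)))
B=cv2.resize(b["image"][v-50:v+50,u-60:u+60],(480,400),interpolation=cv2.INTER_CUBIC)
A=cv2.resize(w["image"],(320,200)); A=cv2.copyMakeBorder(A,0,200,0,0,0)
cv2.imwrite("pics/x4.png",np.hstack([A,B])); cv2.imwrite("pics/wf.png",w["image"])
g=w["image"].mean(2); u,v=map(int,proj(w,(.635,-.008,.028))); print(u,v); m=np.zeros(g.shape,np.uint8); m[v-45:v+45,u-45:u+45]=g[v-45:v+45,u-45:u+45]>205
c=cv2.findContours(m,0,2)[0]
if c:
    k=max(c,key=cv2.contourArea); e=cv2.minEnclosingCircle(k); print(e,plane(w,*e[0],.028))
E
```

```text
{'t': 26.25, 'tool_pos': [0.635, -0.008, 0.13], 'wrist_torque': [0.068, 0.046, 0.019], 'force': [0.007, 0.932, -1.414], 'opening': 0.068, 'gripper_force': 0.0} -2.4585980832655663 -0.000719367071724264
320 197
((320.2368469238281, 196.5), 28.97541618347168) [ 0.63443613 -0.00904534  0.028     ]
```

View pics/x4.png

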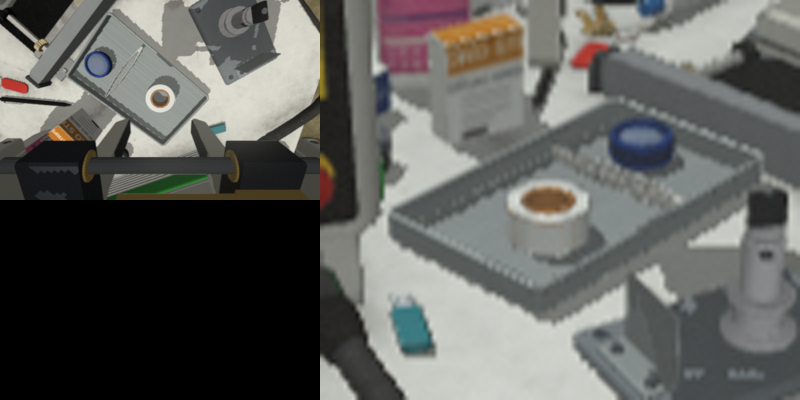

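The roll lies flat in the clear half of the tray at (0.634, -0.009), released, and the lens, tweezers and carton look undisturbed. The robot is clear, so I'll hand in.

```bash
python3 -c "
from plant import robot
print(robot.close_job())"
```

```text
the job is handed in; nothing more can be done
None
```

The roll of white tape is off the spindle and lies flat and released in the clear part of the tray, about 11 mm from the middle of the clear part; the job was handed in at about 26 s, with no verdict returned.

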